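# Clear the offcut and pump the trigger clamp up to the glued box

## Robot

A 6-joint arm with a two-finger parallel gripper is mounted at the origin on the work surface. World frame = base frame: x ahead of the robot, y to its left, z up, the work surface at z = 0. Lengths are in mm, angles in rad, forces in N, time in s.
With the tool pointing down it reaches from about 350 to 875 mm from the base axis. Payload 4.2 kg.
Tool frame: the origin (TCP) lies midway between the tips of the shut fingers; the grasp point (between the pads) lies 19 mm behind it; z points along the fingers, y is the line along which they close (so a half turn about z gives the same grasp; the last joint's range is limited). The gripper opens to 85 mm and grips with 20 to 120 N. Pads are 22 mm wide; open, the fingers measure 114 mm over their backs; the gripper's body (76 mm by 85 mm) begins 54 mm behind the grasp point. The pads swing forward as they close: fully open they stand 13 mm farther back than shut.
Start: joints at [1.556, 0.385, 0.008, 0, -1.194, -0.259], TCP at [168.963, 601.707, 231.312] pointing down, gripper open.
Joint ranges: [-3.14, 3.14], [-1.21, 2.06], [-1.07, 1.41], [-3.16, 2.05], [-2.99, -0.16], [-3.1, 3.1]. Speed limits (rad/s): [2.79, 2.79, 3.14, 3.14, 3.14, 3.14].

## Interface

Orientations are given as a unit quaternion [x, y, z, w].
In Python, from bench import read_state, get_image, job_done gives the robot as it stands.
- The arm moves only by the shell command python3 -m jog 'ROWS'. ROWS is JSON, a list of rows, each a list of 3 entries, a list of its own where there are three numbers: the shift along the world's x, y, z scaled (see below), then the turn, a rotation vector about the world's x, y, z scaled (see below), then the gripper's target within -1 to 1 (shut at 1, half-way at 0, fully open at -1). In form: [[[x, y, z], [wx, wy, wz], claw], ...]. A call has 1 to 20 rows; each row is the pose to reach, as a shift and turn from the pose commanded when the call began; what a row does not reach only later rows make up. The controller multiplies each number of a shift by 10 cm and each number of a turn by 120 degrees. A row lasts 1/10 s, in which the tool goes at most 50 mm and 8.59 degrees, less where a joint would pass 70% of its speed; a pose out of reach is approached as far as the arm can. A call with a number of a shift or a turn outside -1 to 1 is refused whole. A call with a gripper value outside its range is refused whole. The fingers move at their own pace and stop on an object; the grip force is fixed at half the most. Time passes only in rows, so rows that repeat a pose let the fingers close. It gives the time, the measured TCP pose, the force, the opening and the grip force at its end, in the units of the state.
- read_state(): the state, without advancing time (a new reading comes with each control period).
- get_image(name): name is "side" or "top"; returns a dict with "frame" (400x640x3 uint8, red, green, blue), "range_z" (400x640 float32, mm along the optical axis (not along the pixel's ray), 0 where there is no reading), "fx", "fy", "cx", "cy" (pixels), "R" (3x3) and "t" (3): a world point X has camera coordinates R X + t. Camera axes: x right, y down, z forward; pixel columns grow to the right and rows downward; lengths in mm; the calibration is good to about 2 mm. A picture is of the moment at which its call begins.
- job_done(): hands the job in; it is judged then, once.
The state is a dict: "clock": time; "joints": joint angles; "joint_vel": joint speeds; "joint_efforts": joint torques, N m; "position": TCP position; "ee_rot": TCP orientation; "contact_force": force on the tool from outside, world axes, zero at the start; "wrist_torque": the same for the moment, N m; "gripper_width": finger opening in mm; "grasp_force": force on a finger pad.
Only numpy, scipy, OpenCV 4.12 (cv2) and the standard library are available. Lean on these libraries where they do the work, as an engineer would, in place of code of your own. Each camera call takes 0.05 s, during which the arm holds its last target. There are 200 camera calls.

## Task

A thin-walled wooden box has just been glued and stands on the clamp board in front of its fence, with an offcut left in the way: take out the offcut and put it in the shallow tray. Then pump the clamp's trigger (squeeze it towards the grip post, let it spring back, squeeze again; do not push the jaw by hand) until the sprung pad presses the box against the fence with its spring pushed in about halfway, never to the bottom, which would crush the box. Finish while holding: the clamp has no lock, so keep the trigger squeezed at the end and do not let go; leave the tin, glue bottle and hammer alone.

Things in the scene. Friction and masses are not known exactly. Their poses are not given: they have to be found in the camera images.
- clamp: Fixed wooden board 375 x 120 x 18 mm (x -150 to +225 mm) with a trigger clamp. Origin at bench-top level; own +x is the clamping direction, z up. Grey housing x -130 to -45 mm, 46 mm wide, top at z 85 mm; above it stand a fixed grip post and, on its +x side, the trigger. A toothed steel push bar runs through it along x at y 0, z 58 mm, up to 100 mm out behind, ending in front in the jaw.
- grip_post (a point): Centre of the fixed black grip post at the height to take hold (x -119, y 0, z 145 mm in the clamp's frame). The post is upright, 12 mm thick along the clamp's x, 26 mm wide along y, its top at z 170 mm; its outer face (away from the jaw) is at x -125 mm.
- trigger: Black lever, 10 mm thick, 24 mm wide, 80 mm long, origin on its pivot (x -90, z 85 mm on the clamp). At rest it leans 0.167 rad towards the jaw; a squeeze tips it 0.333 rad about the clamp's y, to a stop leaning 0.167 rad to the post. A spring (3.3 to 4.8 N at 60 mm up) returns it. At 60 mm up, from post's outer face to trigger's outer face: 50 mm at rest, 30 mm squeezed.
- trigger_grip (a point): Point on the outer face (jaw side) of the trigger, 60 mm above its pivot, where a finger pushes; at rest 50 mm from the post's outer face, at z = 144 to 146 mm on the board. It moves with the trigger.
- jaw: Push bar, jaw cup (26 mm diameter) and sprung pad; slides along the clamp's +x, 130 mm at most. The trigger drives it by a ratchet of 6 mm pitch: 1.1 mm per mm at the trigger's grip height, 22 mm a full squeeze; a full squeeze and full return nets 12 to 22, mostly 18 mm. A brake of 3.5 N holds it; a stronger load pushes it back when the trigger is released. Origin on the bar's axis, z 58 mm.
- pad_face (a point): Centre of the front face of the jaw's round rubber pad (36 mm diameter, 8 mm thick), at z = 58 mm above the bench. Moves with jaw and pad.
- pad (a joint): How far the sprung pad is pushed back towards the jaw cup, in m: 0 free, 0.020 bottomed. Spring 1.2 N per mm (12 N at halfway, 0.010). The pad's force on the box is about 0.9 of the push on the trigger (at 60 mm up, less its return spring), less the 3.5 N brake: a 20 N squeeze presses it in about 7 mm.
- box: Open-topped wooden box, 70 mm along x, 100 mm along y, 60 mm high, walls 5 mm, 0.22 kg, loose, standing on the board 2 to 4 mm in front of the fence, open side up. Origin at the centre of its underside. The pad meets its wall that faces the clamp.
- fence: Fixed wooden fence across the board, 24 x 120 x 50 mm. Origin at the bottom middle of its face towards the box, on the board's top; own x is the clamping direction.
- offcut: Upright wooden offcut, 24 mm (own x) x 44 mm (own y) x 60 mm high, about 45 g, loose, standing on the board between pad and box. Origin at the centre of its underside, on the board's top (18 mm above the bench).
- tray: Shallow open wooden tray on the bench, to the left or the right of the clamp board, 170 mm (own x) x 150 mm (own y) x 45 mm high, walls and floor 6 mm. Fixed. Origin at the centre of its underside.
- tin: Bystander: upright metal tin, 84 mm diameter, 100 mm high, on the other side of the clamp board. Origin at the centre of its underside.
- glue: Bystander: upright white glue bottle, 56 mm diameter, 150 mm high. Origin at the centre of its underside.
- hammer: Bystander: hammer lying on the bench, 260 mm long along its own x, handle to -x. Origin under its middle.
Mind the look-alikes: they are no part of the job. What is shaped like the box but pink is not meant.

How it is judged:
By the outcome, as a careful person would: the job done as asked, in the order asked, and still so for the second after the job is handed in, while the arm keeps its last pose, push and grip.
It also fails if it takes over 54 s, if anything falls off the work surface, if the arm or the gripper's body presses on something with over 40 N, if the wrist force passes 120 N, or if a joint passes its speed limit or range.

## Working session

There is one attempt and no reset: what is moved stays moved. The work goes in short steps, Python scripts to look and compute and a shell command to move; the robot and the scene stay as the last step left them, time stands still between calls to the robot, and variables do not carry over. Pictures are saved under pics/ and viewed, at most 10 in all, crops included, and the job is handed in when it is done.

```bash
mkdir -p pics
cat > h.py <<'E'
import numpy as np, cv2, json
from bench import read_state, get_image, job_done
def grab(n):
    im=get_image(n); im['bgr']=np.ascontiguousarray(im['frame'][:,:,::-1]); return im
def pts(im):
    z=im['range_z'].astype(float); v,u=np.mgrid[:z.shape[0],:z.shape[1]]
    c=np.stack([(u-im['cx'])/im['fx']*z,(v-im['cy'])/im['fy']*z,z],-1)
    return (c-im['t'])@np.array(im['R'])
def proj(im,X):
    c=np.array(im['R'])@np.array(X,float)+im['t']; return im['fx']*c[0]/c[2]+im['cx'],im['fy']*c[1]/c[2]+im['cy']
E
python3 - <<'E'
from h import *
for n in ('top','side'):
    im=grab(n); cv2.imwrite(f'pics/{n}0.png',im['bgr']); np.savez(f'{n}0.npz',**im)
    R=np.array(im['R']); print(n,'cam at',-R.T@im['t'],'axes',R.round(2).tolist(),im['fx'])
s=read_state(); print(s)
E
```

```text
top cam at [ 428.0172241    -2.16912234 1043.99814475] axes [[0.02, -1.0, -0.03], [-0.98, -0.01, -0.18], [0.18, 0.03, -0.98]] 364.1114044454815
side cam at [ 475.32195978 -704.62234464  594.99025801] axes [[0.98, -0.18, 0.01], [-0.09, -0.52, -0.85], [0.16, 0.83, -0.53]] 392.7091944697063
{'clock': 0.1, 'joints': array([ 1.55561077e+00,  3.85488872e-01,  6.75957738e-03, -4.28677632e-04,
       -1.19400404e+00, -2.58601179e-01]), 'joint_vel': array([-0.00122044, -0.00150733,  0.00370834,  0.00278635,  0.00082686,
        0.00032909]), 'joint_efforts': array([ 8.24366398e-04, -3.93318737e+01,  1.88930100e+01,  4.19806391e+00,
       -2.60998124e-03,  4.26856843e-06]), 'position': array([168.83032907, 601.22218379, 230.32521108]), 'ee_rot': array([ 9.90633450e-01, -1.36544459e-01, -8.01690102e-05,  9.85526933e-04]), 'contact_force': array([-0.06632891, -0.03249113,  0.29002331]), 'wrist_torque': array([-0.04070201, -0.00941675, -0.01336733]), 'grasp_force': 0.0, 'gripper_width': 85.73189102159631}
```

View pics/top0.png

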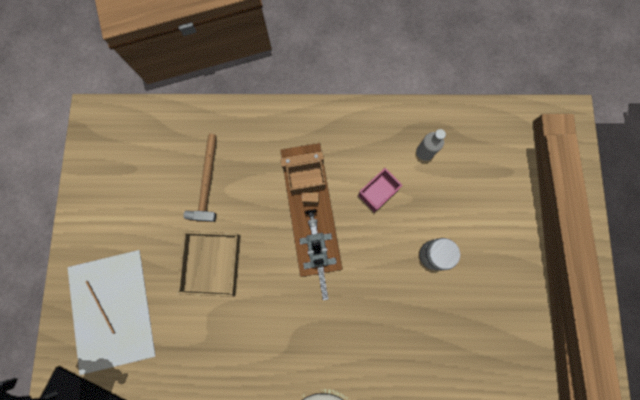

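View pics/side0.png

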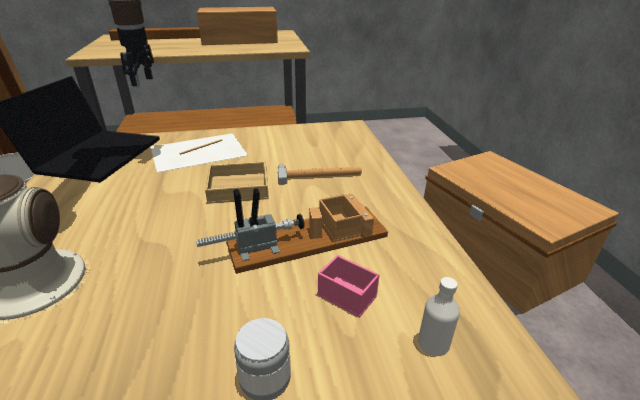

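The top view shows the board from (283,150) to (340,272). On it are the fence at (302,158), the wooden box at (306,178), the offcut at (310,198), and the housing with post and trigger at (317,245). The tray is at (210,265), the tin at (440,255), the glue at (432,145) and the hammer at (208,180).

Candidates for what I want:
- **Offcut:** the small upright block at top (310,198), side (316,220).
- **Box:** the brown open box at top (306,178).
- **Pink box:** top (380,190), the look-alike, not meant.

The crop below checks this choice.

Run:
```python
from h import *
T=dict(np.load('top0.npz')); S=dict(np.load('side0.npz'))
a=cv2.resize(T['bgr'][135:305,260:360],None,fx=3.4,fy=3.4,interpolation=cv2.INTER_CUBIC)
b=cv2.resize(S['bgr'][175:275,190:400],None,fx=2,fy=2,interpolation=cv2.INTER_CUBIC)
h=max(a.shape[0],b.shape[0]); c=np.zeros((h,a.shape[1]+b.shape[1],3),np.uint8); c[:a.shape[0],:a.shape[1]]=a; c[:b.shape[0],a.shape[1]:]=b
cv2.imwrite('pics/crop1.png',c)
P=pts(T)
# board mask: z 12..24 connected + brown region
x,y,z=P[...,0],P[...,1],P[...,2]
hsv=cv2.cvtColor(T['bgr'],cv2.COLOR_BGR2HSV)
print('board hsv',hsv[235,300],hsv[260,335],'table',hsv[300,260], 'z table',z[300:320,250:270].mean(),'board z',z[258:264,330:336].mean())
m=((z>11)&(x>300)&(x<750)&(np.abs(y)<110)).astype(np.uint8)
n,l,st,ce=cv2.connectedComponentsWithStats(m)
for i in range(1,n):
    if st[i,4]>30: print(i,st[i],ce[i])
l0=l[200,310]
# board by rotated rect of low points in world xy
k=(l==l[178,306])&(z>11)
r=cv2.minAreaRect(np.c_[x[k],y[k]].astype(np.float32)); print('rect',r, cv2.boxPoints(r).round().tolist())
kb=k&(z<25); r=cv2.minAreaRect(np.c_[x[kb],y[kb]].astype(np.float32)); print('rect board',r)
# high things
for lo,hi in ((60,90),(90,180)):
    mm=(k&(z>lo)&(z<hi)).astype(np.uint8); n,l2,st,ce=cv2.connectedComponentsWithStats(mm)
    for i in range(1,n):
        if st[i,4]>5:
            q=l2==i; print(lo,st[i].tolist(),'mean',P[q].mean(0).round(1),cv2.minAreaRect(np.c_[x[q],y[q]].astype(np.float32)))
# tray
k=(z>30)&(z<60)&(y>150)&(y<420)&(x>250)&(x<500); print('tray',cv2.minAreaRect(np.c_[x[k],y[k]].astype(np.float32)),k.sum())
```

```text
board hsv [ 12 149 120] [ 48  11 111] table [ 19  91 157] z table 5.261102598057075 board z 21.933015970175646
401 [ 286  151   57  149 5096] [312.01471743 216.95349294]
483 [358 185   8  16  69] [362.05797101 193.37681159]
rect ((549.6336669921875, 35.59531021118164), (415.5555419921875, 120.22126770019531), 10.521507263183594) [[334.0, 57.0], [356.0, -61.0], [765.0, 14.0], [743.0, 133.0]]
rect board ((582.8773803710938, 41.76958465576172), (347.9310607910156, 120.22126770019531), 10.521506309509277)
60 [286, 151, 40, 40, 612] mean [701.3  57.3  71.2] ((691.0543823242188, 55.25300216674805), (98.71638488769531, 106.78718566894531), 10.387188911437988)
60 [302, 193, 17, 10, 158] mean [613.1  42.4  76.2] ((613.5284423828125, 41.88066101074219), (23.484506607055664, 43.27459716796875), 1.0295429229736328)
60 [304, 209, 24, 91, 743] mean [471.4  20.8  74.6] ((463.5196228027344, 19.211849212646484), (240.05364990234375, 48.426448822021484), 9.01381778717041)
90 [311, 242, 11, 12, 100] mean [476.3  21.5 137.7] ((476.0087890625, 21.698223114013672), (23.261199951171875, 23.5360050201416), 11.67074966430664)
90 [313, 258, 11, 7, 57] mean [442.1  15.2 166.6] ((442.25799560546875, 15.432851791381836), (11.802433967590332, 24.596351623535156), 10.508732795715332)
tray ((425.5919494628906, 321.3475646972656), (151.08892822265625, 152.87525939941406), 88.38105773925781) 542
```

View pics/crop1.png

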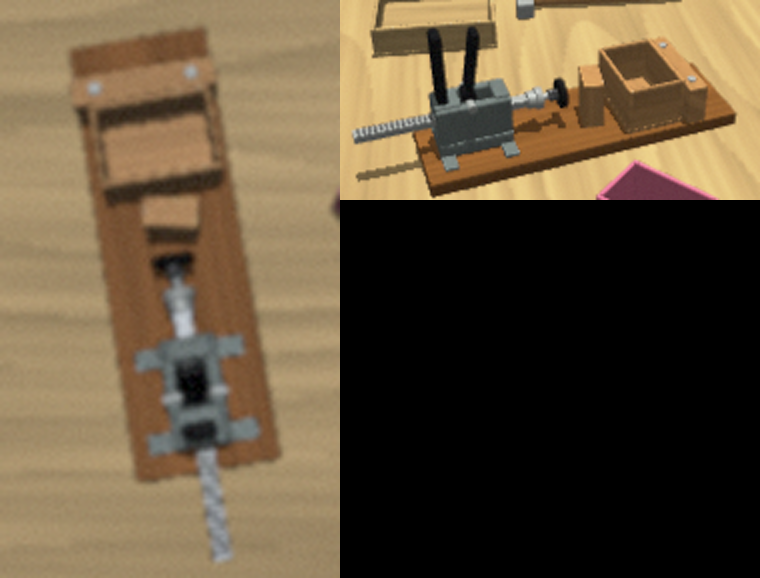

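The crop confirms it. The brown block standing between the black pad and the brown box is the offcut, at crop (170,215) and top pixel (310,199). The pink box is off the board. I'll move above the offcut now.

```bash
python3 -m jog '[[[0.74,-0.932,0],[0,0,0.139],-1],[[0.74,-0.932,0],[0,0,0.139],-1],[[0.74,-0.932,0],[0,0,0.139],-1]]'
python3 -m jog '[[[0.74,-0.932,0],[0,0,0],-1],[[0.74,-0.932,0],[0,0,0],-1],[[0.74,-0.932,0],[0,0,0],-1]]'
python3 -m jog '[[[0.74,-0.932,0],[0,0,0],-1],[[0.74,-0.932,0],[0,0,0],-1],[[0.74,-0.932,0],[0,0,0],-1]]'
python3 -m jog '[[[0.74,-0.932,0],[0,0,0],-1],[[0.74,-0.932,0],[0,0,0],-1],[[0.74,-0.932,0],[0,0,0],-1]]'
python3 -m jog '[[[0.74,-0.932,0],[0,0,0],-1],[[0.74,-0.932,0],[0,0,0],-1],[[0.74,-0.932,0],[0,0,0],-1]]'
python3 -m jog '[[[0.74,-0.932,0],[0,0,0],-1],[[0.74,-0.932,0],[0,0,0],-1],[[0.74,-0.932,0],[0,0,0],-1],[[0.74,-0.932,0],[0,0,0],-1]]'
python3 -m jog '[[[0,0,-0.5],[0,0,0],-1],[[0,0,-0.8],[0,0,0],-1],[[0,0,-0.8],[0,0,0],-1]]'
python3 - <<'E'
from h import *
S=grab('side'); np.savez('side1.npz',**S); s=read_state(); print(s['position'],s['ee_rot'],s['clock'])
p=s['position']
for X in ([p[0],p[1],p[2]],[613.5,41.9,78],[442.3,15.4,170]):
    u,v=proj(S,X); cv2.circle(S['bgr'],(int(u),int(v)),1,(0,255,0),-1)
cv2.imwrite('pics/side1.png',cv2.resize(S['bgr'][100:280,190:420],None,fx=3,fy=3))
E
```

```text
clock: 0.4
position: [244.3, 505.3, 230.9]
ee_rot: [1.0, 0.008, -0.0, 0.001]
contact_force: [0.6, 1.0, -0.3]
gripper_width: 85.5
grasp_force: 0.0
clock: 0.7
position: [318.2, 412.3, 231.2]
ee_rot: [1.0, 0.007, -0.0, 0.001]
contact_force: [0.3, 0.5, 0.7]
gripper_width: 85.7
grasp_force: 0.0
clock: 1.0
position: [392.2, 319.4, 231.1]
ee_rot: [1.0, 0.007, -0.0, 0.0]
contact_force: [0.3, 0.3, -0.3]
gripper_width: 85.5
grasp_force: 0.0
clock: 1.3
position: [466.4, 226.3, 231.0]
ee_rot: [1.0, 0.006, -0.0, 0.0]
contact_force: [0.7, -0.1, 0.6]
gripper_width: 85.3
grasp_force: 0.0
clock: 1.6
position: [540.7, 133.0, 230.8]
ee_rot: [1.0, 0.006, -0.0, 0.0]
contact_force: [0.2, 0.4, 0.5]
gripper_width: 85.4
grasp_force: 0.0
clock: 2.0
position: [614.1, 40.3, 230.0]
ee_rot: [1.0, 0.006, -0.001, 0.0]
contact_force: [-0.7, -0.4, 0.3]
gripper_width: 85.8
grasp_force: 0.0
clock: 2.3
position: [609.2, 42.6, 146.2]
ee_rot: [1.0, 0.008, -0.005, 0.001]
contact_force: [-0.3, -0.4, 0.2]
gripper_width: 85.4
grasp_force: 0.0
[611.50577526  42.88014113 149.58716005] [ 9.99956940e-01  8.93959172e-03 -2.35147800e-03  8.19664091e-04] 2.35
```

View pics/side1.png

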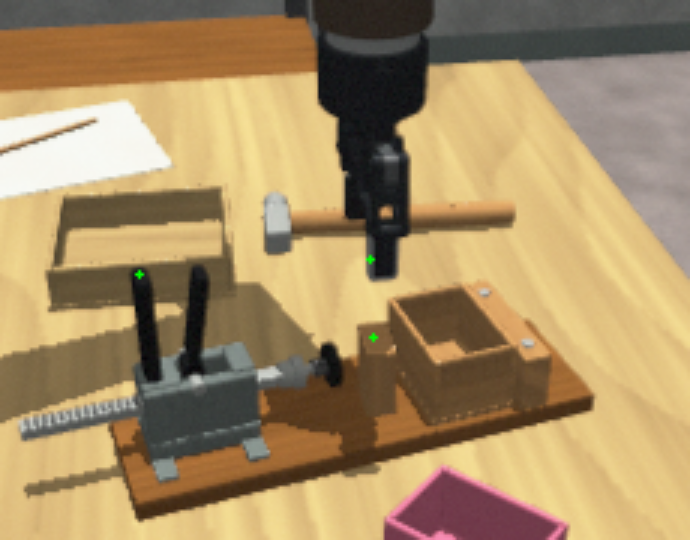

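The side view shows the open fingers at crop (382,260), above the offcut at (375,337). The projected check points agree, so I'll descend, grip and lift.

```bash
python3 -m jog '[[[0,0,-0.3],[0,0,0],-1],[[0,0,-0.6],[0,0,0],-1],[[0,0,-0.9],[0,0,0],-1],[[0,0,-0.9],[0,0,0],-1]]' >/dev/null
python3 -m jog '[[[0,0,-0.15],[0,0,0],-1],[[0,0,-0.27],[0,0,0],-1],[[0,0,-0.27],[0,0,0],-1],[[0,0,-0.27],[0,0,0],1],[[0,0,-0.27],[0,0,0],1],[[0,0,-0.27],[0,0,0],1],[[0,0,-0.27],[0,0,0],1],[[0,0,-0.27],[0,0,0],1],[[0,0,-0.27],[0,0,0],1],[[0,0,-0.27],[0,0,0],1]]'
```

```text
clock: 3.75
position: [613.9, 42.7, 35.6]
ee_rot: [1.0, 0.009, 0.001, -0.0]
contact_force: [0.0, -0.0, 5.9]
gripper_width: 43.4
grasp_force: 61.5
```

```bash
python3 -m jog '[[[0,0,0.3],[0,0,0],1],[[0,0,0.7],[0,0,0],1],[[0,0,1],[0,0,0],1],[[0,0,1],[0,0,0],1]]'
python3 - <<'E'
from h import *
T=dict(np.load('top0.npz')); R=np.array(T['R']); C=-R.T@T['t']
hsv=cv2.cvtColor(T['bgr'],cv2.COLOR_BGR2HSV); m=((hsv[...,2]<110)).astype(np.uint8); m[:, :170]=0; m[:,250:]=0; m[:226]=0; m[302:]=0
c=np.argwhere(m)[:,::-1].astype(np.float32); r=cv2.minAreaRect(c); b=cv2.boxPoints(r); print(len(c),b.round(1).tolist())
for q in b:
    d=R.T@np.array([(q[0]-T['cx'])/T['fx'],(q[1]-T['cy'])/T['fy'],1]); s=(45-C[2])/d[2]; print((C+s*d).round(1))
E
```

```text
clock: 4.15
position: [615.7, 43.0, 139.3]
ee_rot: [1.0, 0.009, 0.005, -0.001]
contact_force: [0.0, -0.2, -0.2]
gripper_width: 43.3
grasp_force: 61.1
607 [[179.39999389648438, 291.20001220703125], [183.8000030517578, 231.0], [240.1999969482422, 235.10000610351562], [235.8000030517578, 295.29998779296875]]
[357.8 390.6  45. ]
[520.3 391.7  45. ]
[511.  233.6  45. ]
[349.7 237.   45. ]
```

```bash
python3 -m jog '[[[-0.3,0.45,0],[0,0,0],1],[[-0.6,0.907,0],[0,0,0],1],[[-0.6,0.907,0],[0,0,0],1]]' >/dev/null
python3 -m jog '[[[-0.3,0.45,0],[0,0,0],1],[[-0.6,0.907,0],[0,0,0],1],[[-0.6,0.907,0],[0,0,0],1]]' >/dev/null
python3 -m jog '[[[-0.3,0.45,0],[0,0,0],1],[[-0.6,0.907,-0.06],[0,0,0],1],[[-0.6,0.907,-0.06],[0,0,0],1],[[-0.6,0.907,-0.06],[0,0,0],1],[[-0.6,0.907,-0.06],[0,0,0],1]]'
python3 -m jog '[[[0,0,-0.3],[0,0,0],1],[[0,0,-0.6],[0,0,0],1],[[0,0,-0.85],[0,0,0],1],[[0,0,-1],[0,0,0],1],[[0,0,-1],[0,0,0],1],[[0,0,-1],[0,0,0],1],[[0,0,-1],[0,0,0],-0.3],[[0,0,-1],[0,0,0],-0.4],[[0,0,-1],[0,0,0],-0.4],[[0,0,-1],[0,0,0],-0.4]]'
python3 -m jog '[[[0,0,0.3],[0,0,0],-0.4],[[0,0,0.7],[0,0,0],-0.4],[[0,0,1],[0,0,0],-0.4],[[0,0,1],[0,0,0],-0.4]]'
python3 - <<'E'
from h import *
for n in ('side','top'):
    T=grab(n); np.savez(f'{n}2.npz',**T); cv2.imwrite(f'pics/{n}2.png',T['bgr'])
T=dict(np.load('top2.npz'));P=pts(T);x,y,z=P[...,0],P[...,1],P[...,2]
k=(z>90)&(x>380)&(x<460)&(np.abs(y-20)<40); print(P[k].mean(0))
S=dict(np.load('side2.npz'))
# clamp frame points of things seen in the side view, origin/yaw guess
o=np.array([559.3,37.4]);a=np.radians(10.5);Rz=np.array([[np.cos(a),-np.sin(a)],[np.sin(a),np.cos(a)]])
for nm,I in(('top',T),('side',S)):
    P=pts(I); q=(P[...,:2]-o)@Rz; zz=P[...,2]
    def rep(s,k):
        if k.sum(): print(nm,s,k.sum(),'x',np.percentile(q[...,0][k],[2,50,98]).round(1),'y',np.percentile(q[...,1][k],[2,50,98]).round(1),'z',np.percentile(zz[k],[2,98]).round(1))
    b=np.abs(q[...,1])<25
    rep('post',b&(zz>110)&(q[...,0]<-108)&(q[...,0]>-140)); rep('trig',b&(zz>110)&(q[...,0]>-105)&(q[...,0]<-40))
    v=I['bgr'].max(-1)
    rep('pad',b&(v<60)&(zz>30)&(zz<80)&(q[...,0]>-20)&(q[...,0]<60)); rep('boxfront',(np.abs(q[...,1])<60)&(zz>68)&(zz<90)&(q[...,0]>40)&(q[...,0]<160))
E
```

```text
clock: 5.25
position: [433.1, 313.7, 127.8]
ee_rot: [1.0, 0.008, -0.0, 0.001]
contact_force: [0.2, 0.7, 0.0]
gripper_width: 43.4
grasp_force: 61.3
clock: 6.25
position: [433.1, 314.9, 28.9]
ee_rot: [1.0, 0.009, 0.0, -0.0]
contact_force: [-0.1, 0.9, 0.2]
gripper_width: 59.8
grasp_force: 0.0
clock: 6.65
position: [435.1, 317.0, 133.3]
ee_rot: [1.0, 0.009, 0.004, -0.004]
contact_force: [0.4, 0.4, 0.9]
gripper_width: 59.8
grasp_force: 0.0
[428.76714518  -1.24312758 997.62643841]
top post 1059 x [-136.3 -136.3 -117.9] y [-15.  -15.    2.6] z [ 168.7 1044. ]
top trig 77 x [-90.1 -82.5 -73.7] y [-10.8  -0.   10.4] z [112.1 166.6]
top pad 39 x [ 9.1 15.7 19.8] y [-15.5   0.   14.5] z [55.2 76.9]
top boxfront 270 x [ 84.1 127.3 158.6] y [-52.4   0.1  46.4] z [68.5 80.4]
side post 192 x [-124.7 -120.1 -113.1] y [-16.  -12.1   6.1] z [112.5 172.1]
side trig 167 x [-89.9 -82.9 -74.1] y [-13.9 -10.2   6.6] z [110.9 166. ]
side pad 74 x [ 8.3 16.3 21.4] y [-19.9  -9.3  10.2] z [48.8 77. ]
side boxfront 448 x [ 84.4 119.7 154. ] y [-55.4 -14.7  44.2] z [68.5 81.1]
```

View pics/side2.png

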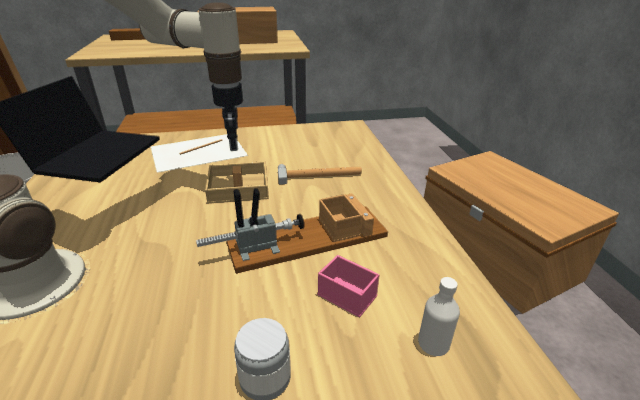

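The side view shows the offcut lying in the tray at (237,178). The box is still in front of the fence at (342,215), and the post and trigger tops are at (238,193) and (256,195). Next I'll move above the post and trigger with the closing line along the clamp's x.

```bash
python3 -m jog '[[[0,0,0.5],[0,0,0],-1],[[0,0,1],[0,0,0],-1],[[0,0,1],[0,0,0],-1]]' >/dev/null
python3 -m jog '[[[0.04,-0.4,0],[0,0,-0.07],-1],[[0.08,-0.8,0],[0,0,-0.14],-1],[[0.093,-0.985,0],[0,0,-0.21],-1],[[0.093,-0.985,0],[0,0,-0.224],-1]]' >/dev/null
python3 -m jog '[[[0.04,-0.4,0],[0,0,-0.07],-1],[[0.08,-0.8,0],[0,0,-0.14],-1],[[0.093,-0.985,0],[0,0,-0.21],-1],[[0.093,-0.985,0],[0,0,-0.224],-1]]' >/dev/null
python3 -m jog '[[[0.04,-0.4,0],[0,0,-0.07],-1],[[0.08,-0.8,0],[0,0,-0.14],-1],[[0.093,-0.985,0],[0,0,-0.21],-1],[[0.093,-0.985,0],[0,0,-0.224],-1],[[0.093,-0.985,0],[0,0,-0.224],-1],[[0.093,-0.985,0],[0,0,-0.224],-1]]'
python3 - <<'E'
from h import *
s=read_state(); r=s['ee_rot']; print(s['position'],np.degrees(2*np.arctan2(r[1],r[0])),s['joints'].round(2))
S=grab('side'); p=s['position']
for X in (p,[442.3,15.7,170],[475,21.8,165]):
    u,v=proj(S,X); cv2.circle(S['bgr'],(int(u),int(v)),1,(0,255,0),-1)
cv2.imwrite('pics/side3.png',cv2.resize(S['bgr'][90:270,180:400],None,fx=3,fy=3))
E
```

```text
clock: 8.45
position: [461.0, 20.3, 228.0]
ee_rot: [0.769, -0.639, -0.0, 0.0]
contact_force: [1.0, 0.7, 0.0]
gripper_width: 85.5
grasp_force: 0.0
[461.04907377  20.27759194 227.95973785] -79.43117569739077 [ 0.4   0.11 -0.38 -0.   -1.09 -0.21]
```

View pics/side3.png

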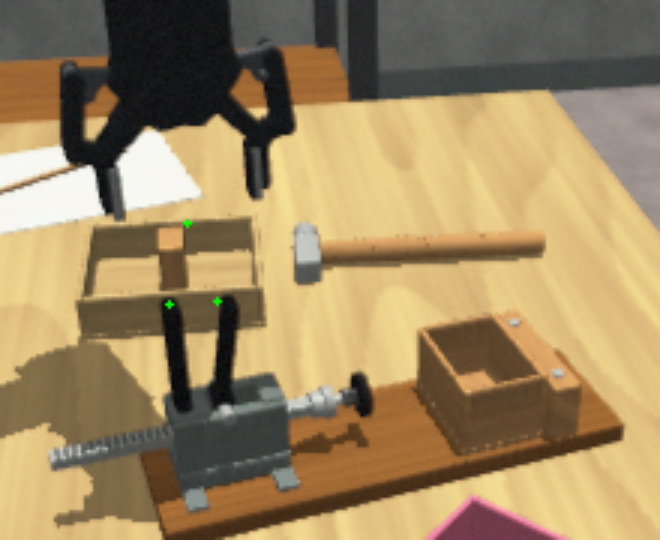

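The fingers, at crop (115,205) and (257,190), straddle the post top at (171,303) and the trigger top at (230,303). I'll descend, then pre-close.

```bash
python3 -m jog '[[[0,-0.005,-0.25],[0,0,0],-1],[[0,-0.01,-0.5],[0,0,0],-1],[[0,-0.01,-0.75],[0,0,0],-1],[[0,-0.01,-1],[0,0,0],-1],[[0,-0.01,-1],[0,0,0],-1]]'
python3 -m jog '[[[0,0,-0.06],[0,0,0],-0.3],[[0,0,-0.06],[0,0,0],-0.3],[[0,0,-0.06],[0,0,0],-0.3],[[0,0,-0.06],[0,0,0],-0.3]]'
python3 - <<'E'
from h import *
S=grab('side'); np.savez('side4.npz',**S)
cv2.imwrite('pics/side4.png',cv2.resize(S['bgr'][130:270,190:390],None,fx=4,fy=4))
E
```

```text
clock: 9.0
position: [458.6, 18.3, 125.4]
ee_rot: [0.769, -0.64, -0.002, 0.003]
contact_force: [-0.6, -0.4, -0.7]
gripper_width: 85.4
grasp_force: 0.0
clock: 9.4
position: [461.6, 18.4, 123.3]
ee_rot: [0.768, -0.64, 0.001, -0.001]
contact_force: [0.3, -0.1, -0.3]
gripper_width: 55.2
grasp_force: 0.2
```

View pics/side4.png

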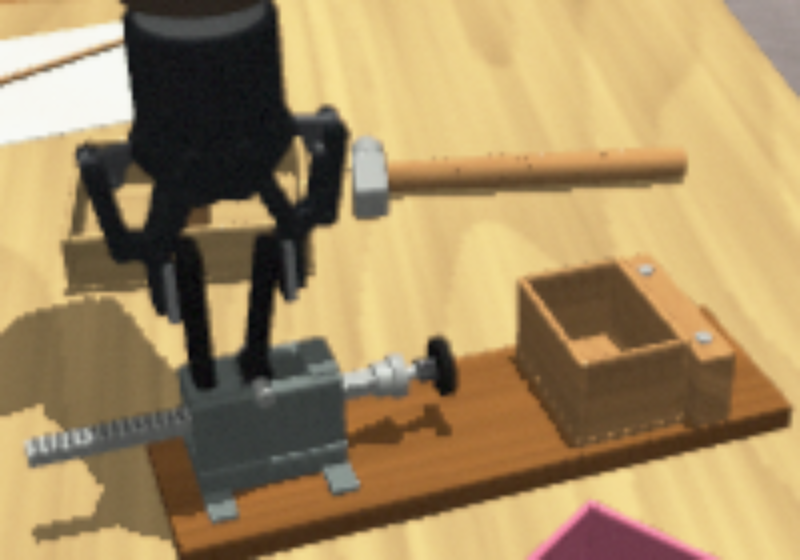

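The fingers now stand either side of post and trigger, with pads at crop (172,290) and (292,265). The jaw pad is at (443,366) and the box front edge at about (545,360). I'll make the first squeeze, moving the hand so the post-side finger stays on the post.

```bash
cat >> h.py <<'E'
o=np.array([559.3,37.4]);a=np.radians(10.5);Rz=np.array([[np.cos(a),-np.sin(a)],[np.sin(a),np.cos(a)]])
def meas(tag=None):
    s=read_state()
    I=grab('side'); P=pts(I); q=(P[...,:2]-o)@Rz; z=P[...,2]; v=I['bgr'].max(-1)
    k=(np.abs(q[...,1])<25)&(v<60)&(z>35)&(z<80)&(q[...,0]>-20)&(q[...,0]<110)
    b=(np.abs(q[...,1])<60)&(z>68)&(z<82)&(q[...,0]>50)&(q[...,0]<118)
    cx=s['position'][:2]-o; cx=cx@Rz
    print('t',round(s['clock'],2),'pad x',np.percentile(q[...,0][k],[5,50,95]).round(1),'n',k.sum(),'u',np.percentile(np.argwhere(k)[:,1],[2,98]),'box x',np.percentile(q[...,0][b],[1,3]).round(1),
      'tcp',cx.round(1),s['position'][2].round(1),'w',round(s['gripper_width'],1),'gf',round(s['grasp_force'],1),'F',(s['contact_force'][:2]@Rz).round(1),s['contact_force'][2].round(1))
    if tag: cv2.imwrite(f'pics/{tag}.png',cv2.resize(I['bgr'][130:270,190:390],None,fx=4,fy=4))
E
python3 -c "from h import *; meas()"
python3 -m jog '[[[0,0,0],[0,0,0],-0.2],[[-0.01,-0.002,0],[0,0,0],-0.15],[[-0.02,-0.004,0],[0,0,0],-0.1],[[-0.02,-0.004,0],[0,0,0],-0.1]]'
python3 -c "from h import *; meas()"
python3 -m jog '[[[-0.02,-0.004,0],[0,0,0],0],[[-0.04,-0.007,0],[0,0,0],0.1],[[-0.06,-0.01,0],[0,0,0],0.2],[[-0.078,-0.014,0],[0,0,0],0.3],[[-0.078,-0.014,0],[0,0,0],0.3],[[-0.078,-0.014,0],[0,0,0],0.3]]'
python3 -c "from h import *; meas()"
```

```text
t 9.45 pad x [12.5 16.3 20.6] n 67 u [296.32 303.  ] box x [83.9 84.1] tcp [-99.6  -0.9] 123.2 w 55.6 gf 0.2 F [0.3 0.6] -0.7
clock: 9.9
position: [459.8, 17.8, 123.5]
ee_rot: [0.768, -0.64, 0.001, -0.001]
contact_force: [-0.0, 1.0, 6.9]
gripper_width: 47.3
grasp_force: 5.7
t 9.9 pad x [10.6 18.  22.4] n 67 u [296.32 303.68] box x [84.1 84.4] tcp [-101.4   -1.1] 123.5 w 47.3 gf 5.7 F [0.2 0.9] 6.9
clock: 10.55
position: [452.3, 16.3, 124.5]
ee_rot: [0.768, -0.64, 0.001, -0.002]
contact_force: [-4.2, -0.7, 13.2]
gripper_width: 31.4
grasp_force: 58.6
t 10.55 pad x [33.9 36.7 40.9] n 67 u [305. 311.] box x [83.9 84.2] tcp [-109.1   -1.2] 124.5 w 31.4 gf 58.6 F [-4.2  0.1] 13.2
```

```bash
python3 -m jog '[[[0.03,0.005,0],[0,0,0],0.1],[[0.06,0.01,0],[0,0,0],-0.1],[[0.098,0.018,0],[0,0,0],-0.25],[[0.098,0.018,0],[0,0,0],-0.25],[[0.098,0.018,0],[0,0,0],-0.25]]'
python3 -c "from h import *; meas()"
python3 -m jog '[[[-0.02,-0.004,0],[0,0,0],-0.1],[[-0.04,-0.007,0],[0,0,0],0],[[-0.06,-0.01,0],[0,0,0],0.1],[[-0.08,-0.014,0],[0,0,0],0.2],[[-0.095,-0.017,0],[0,0,0],0.26],[[-0.095,-0.017,0],[0,0,0],0.27],[[-0.095,-0.017,0],[0,0,0],0.27]]'
python3 -c "from h import *; meas()"
python3 -m jog '[[[0.03,0.005,0],[0,0,0],0.1],[[0.06,0.01,0],[0,0,0],-0.1],[[0.095,0.017,0],[0,0,0],-0.25],[[0.095,0.017,0],[0,0,0],-0.25],[[0.095,0.017,0],[0,0,0],-0.25]]'
python3 -c "from h import *; meas()"
```

```text
clock: 11.1
position: [460.9, 18.2, 121.9]
ee_rot: [0.768, -0.64, -0.0, 0.0]
contact_force: [2.0, 0.7, -1.1]
gripper_width: 53.5
grasp_force: 1.3
t 11.1 pad x [33.5 36.5 41. ] n 66 u [305. 311.] box x [84.  84.4] tcp [-100.3   -1. ] 121.9 w 53.5 gf 1.3 F [2.1 0.3] -1.1
clock: 11.85
position: [452.5, 16.6, 123.9]
ee_rot: [0.768, -0.64, 0.001, -0.002]
contact_force: [-1.2, -0.4, 7.3]
gripper_width: 31.7
grasp_force: 34.3
t 11.85 pad x [47.3 53.9 59.5] n 77 u [311. 319.] box x [53.2 53.8] tcp [-108.9   -1. ] 123.9 w 31.7 gf 34.3 F [-1.3 -0.2] 7.3
clock: 12.4
position: [460.4, 18.0, 121.7]
ee_rot: [0.768, -0.641, -0.001, 0.001]
contact_force: [1.6, -0.1, -1.3]
gripper_width: 53.4
grasp_force: 1.2
t 12.4 pad x [47.6 54.1 59.5] n 77 u [311. 319.] box x [53.3 53.7] tcp [-100.8   -1.1] 121.7 w 53.4 gf 1.2 F [ 1.5 -0.4] -1.3
```

```bash
python3 -m jog '[[[-0.02,-0.004,0],[0,0,0],-0.1],[[-0.04,-0.007,0],[0,0,0],0],[[-0.06,-0.01,0],[0,0,0],0.1],[[-0.08,-0.014,0],[0,0,0],0.2],[[-0.095,-0.017,0],[0,0,0],0.26],[[-0.095,-0.017,0],[0,0,0],0.27],[[-0.095,-0.017,0],[0,0,0],0.27]]'
python3 -c "from h import *; meas()"
python3 -m jog '[[[0.03,0.005,0],[0,0,0],0.1],[[0.06,0.01,0],[0,0,0],-0.1],[[0.095,0.017,0],[0,0,0],-0.25],[[0.095,0.017,0],[0,0,0],-0.25],[[0.095,0.017,0],[0,0,0],-0.25]]'
python3 -c "from h import *; meas('side5')"
```

```text
clock: 13.15
position: [452.5, 16.5, 123.9]
ee_rot: [0.768, -0.64, 0.001, -0.002]
contact_force: [1.4, -0.7, 8.4]
gripper_width: 32.0
grasp_force: 34.2
t 13.15 pad x [68.7 72.4 78.1] n 81 u [318.6 326. ] box x [50.6 71.4] tcp [-108.8   -1. ] 123.9 w 32.0 gf 34.2 F [ 1.2 -0.9] 8.4
clock: 13.7
position: [460.4, 18.0, 121.7]
ee_rot: [0.768, -0.641, -0.0, 0.001]
contact_force: [2.2, 0.6, -2.6]
gripper_width: 53.4
grasp_force: 1.2
t 13.7 pad x [69.3 72.3 78. ] n 82 u [318.62 326.  ] box x [70.9 71.7] tcp [-100.8   -1.1] 121.7 w 53.4 gf 1.2 F [2.3 0.2] -2.6
```

View pics/side5.png

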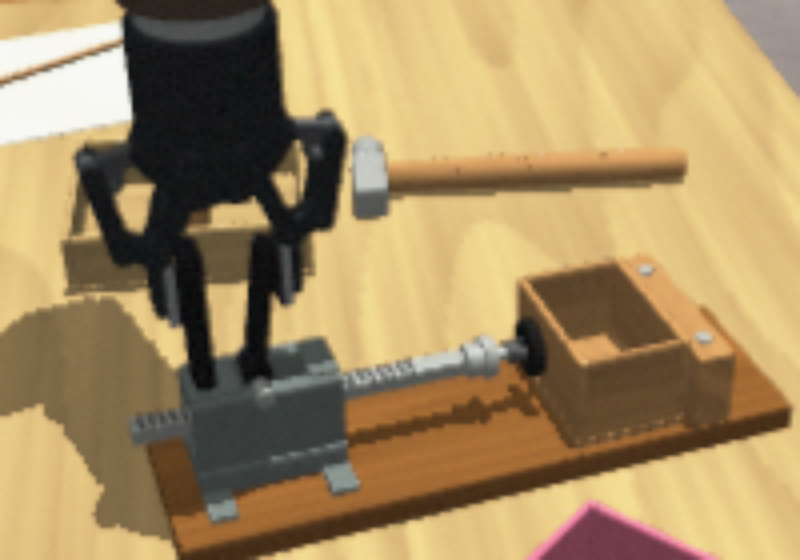

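The view shows the pad at crop (532,348), just short of the box wall, with the trigger back at rest. I'll make the final squeeze in steps, tracking the bar's rear end (jaw travel), the pad and the finger force.

```bash
cat >> h.py <<'E'
def jaw(I):
    P=pts(I); q=(P[...,:2]-o)@Rz; z=P[...,2]
    k=(np.abs(q[...,1])<14)&(z>46)&(z<72)&(q[...,0]<-127)&(q[...,0]>-260)
    # cup: bright pixels in front of the housing
    v=I['bgr'].min(-1); c=(np.abs(q[...,1])<20)&(z>40)&(z<80)&(q[...,0]>-40)&(q[...,0]<80)&(v>95)
    u=np.argwhere(k)[:,1]; 
    print('  rear x',np.percentile(q[...,0][k],[1,5]).round(1),'u',u.min(),k.sum(),' cup x',np.percentile(q[...,0][c],[90,98]).round(1),'u',np.percentile(np.argwhere(c)[:,1],98))
E
python3 -c "
from h import *
jaw(dict(np.load('side2.npz'))); jaw(grab('side'))"
python3 -m jog '[[[-0.02,-0.004,0],[0,0,0],-0.1],[[-0.04,-0.007,0],[0,0,0],0],[[-0.05,-0.009,0],[0,0,0],0.05],[[-0.05,-0.009,0],[0,0,0],0.05],[[-0.05,-0.009,0],[0,0,0],0.05]]'
python3 -c "
from h import *
meas(); jaw(grab('side'))"
python3 -m jog '[[[-0.01,-0.002,0],[0,0,0],0.1],[[-0.02,-0.004,0],[0,0,0],0.15],[[-0.02,-0.004,0],[0,0,0],0.15],[[-0.02,-0.004,0],[0,0,0],0.15]]'
python3 -c "
from h import *
meas(); jaw(grab('side'))"
```

```text
rear x [-216.5 -212.8] u 196 307  cup x [-1.3  9.3] u 295.84000000000003
  rear x [-161.1 -160.2] u 222 116  cup x [49.6 61.8] u 317.74
clock: 14.3
position: [456.6, 17.3, 123.3]
ee_rot: [0.768, -0.64, 0.001, -0.001]
contact_force: [2.3, -1.0, 6.0]
gripper_width: 40.9
grasp_force: 5.6
t 14.3 pad x [69.8 77.5 83.3] n 87 u [319.72 328.  ] box x [51.5 53.3] tcp [-104.7   -1.1] 123.3 w 40.9 gf 5.6 F [ 2.1 -1.4] 6.0
  rear x [-155.7 -154.5] u 225 96  cup x [53.3 67.8] u 320.0
clock: 14.8
position: [454.6, 16.9, 123.7]
ee_rot: [0.768, -0.64, 0.001, -0.001]
contact_force: [-0.9, 0.2, 8.9]
gripper_width: 36.5
grasp_force: 14.2
t 14.8 pad x [77.8 80.3 86.1] n 79 u [322. 329.] box x [53.2 54.9] tcp [-106.6   -1.1] 123.7 w 36.5 gf 14.2 F [-0.9  0.3] 8.9
  rear x [-150.4 -150. ] u 227 81  cup x [59.5 71.2] u 321.0
```

```bash
python3 -m jog '[[[-0.01,-0.002,0],[0,0,0],0.2],[[-0.018,-0.003,0],[0,0,0],0.24],[[-0.018,-0.003,0],[0,0,0],0.24],[[-0.018,-0.003,0],[0,0,0],0.24]]'
python3 -c "
from h import *
meas(); jaw(grab('side'))"
```

```text
clock: 15.3
position: [452.9, 16.6, 124.1]
ee_rot: [0.768, -0.64, 0.001, -0.001]
contact_force: [-1.7, 0.1, 12.4]
gripper_width: 32.9
grasp_force: 25.2
t 15.3 pad x [77.6 80.6 85.9] n 77 u [322. 329.] box x [52.4 55.9] tcp [-108.4   -1.1] 124.1 w 32.9 gf 25.2 F [-1.6  0.4] 12.4
  rear x [-145.7 -145.3] u 229 65  cup x [62.3 70.8] u 321.0
```

```bash
python3 -m jog '[[[-0.004,-0.001,0],[0,0,0],0.265],[[-0.004,-0.001,0],[0,0,0],0.265],[[-0.004,-0.001,0],[0,0,0],0.265]]'
python3 - <<'E'
from h import *
meas('side6')
S=grab('side'); jaw(S); T=grab('top')
a=cv2.resize(T['bgr'][150:250,270:350],None,fx=4,fy=4,interpolation=cv2.INTER_CUBIC)
b=cv2.resize(S['bgr'][190:250,280:350],None,fx=6,fy=6,interpolation=cv2.INTER_CUBIC)
c=np.zeros((400,740,3),np.uint8); c[:,:320]=a; c[:360,320:]=b; cv2.imwrite('pics/fin.png',c)
# fence-box gap & face: rim tops in side view
P=pts(S); q=(P[...,:2]-o)@Rz; z=P[...,2]
k=(z>72)&(z<84)&(q[...,0]>82)&(q[...,0]<170)&(np.abs(q[...,1])<60); print('box rim x',np.percentile(q[...,0][k],[1,3,5]))
S0=dict(np.load('side2.npz'));P=pts(S0); q=(P[...,:2]-o)@Rz; z=P[...,2]
k=(z>72)&(z<84)&(q[...,0]>75)&(q[...,0]<170)&(np.abs(q[...,1])<60); print('before',np.percentile(q[...,0][k],[1,3,5]))
E
```

```text
clock: 15.7
position: [452.5, 16.5, 124.2]
ee_rot: [0.768, -0.64, 0.001, -0.001]
contact_force: [-2.6, -0.5, 13.5]
gripper_width: 31.7
grasp_force: 30.6
t 15.7 pad x [77.9 80.4 85.8] n 79 u [322. 329.] box x [51.9 56.1] tcp [-108.8   -1.1] 124.2 w 31.7 gf 30.6 F [-2.6 -0. ] 13.5
  rear x [-144.5 -143.7] u 230 59  cup x [62.8 70.3] u 321.0
box rim x [82.92983864 86.12711449 87.0668796 ]
before [84.2351445  84.56199711 84.82325808]
```

View pics/fin.png

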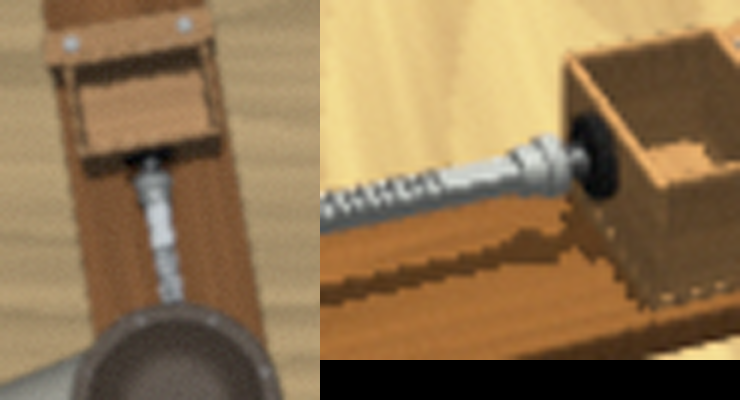

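The final view shows the box hard against the fence at left crop (130,65). The pad is flat on the box wall at right crop (597,155), with the jaw cup at (550,160) still clear of it. The bar-to-pad length has shortened by about 8.7 mm of the 20 mm stroke, roughly halfway. I'll hold briefly, check, and hand in.

```bash
python3 -m jog '[[[0,0,0],[0,0,0],0.265],[[0,0,0],[0,0,0],0.265],[[0,0,0],[0,0,0],0.265],[[0,0,0],[0,0,0],0.265],[[0,0,0],[0,0,0],0.265]]' && python3 -c "
from h import *
meas(); jaw(grab('side')); print(job_done())"
```

```text
clock: 16.35
position: [452.5, 16.5, 124.2]
ee_rot: [0.768, -0.64, 0.001, -0.001]
contact_force: [-2.9, 0.5, 14.6]
gripper_width: 31.8
grasp_force: 30.6
t 16.35 pad x [77.7 80.4 85.7] n 79 u [322. 329.] box x [51.8 55.1] tcp [-108.8   -1.1] 124.2 w 31.8 gf 30.6 F [-2.7  1. ] 14.6
  rear x [-144.5 -143.8] u 230 60  cup x [62.5 71. ] u 321.0
the job is handed in; nothing more can be done
None
```

The job is handed in at 16.35 s: the offcut is in the tray, the box is pressed against the fence with the pad's spring in about 9 mm of 20 (my estimate from the side camera), and the trigger is still held squeezed.

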